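# Used injector pen through the sharps bin flap

### The job

Take the used injector pen (the one without its cap, with a bare narrow nose on top) out of the pen rack and push it upright, still held, down through the sprung flap in the lid of the sharps bin; do not drop it in from above. Let go only when its lower end is well through the flap, so that it falls inside and the flap swings shut behind it. Leave the capped new pen standing in the rack.

Things in the scene. Friction and masses are not known exactly. Their poses are not given: they have to be found in the camera images.
- used_pen: Used injector pen: white barrel, 20 mm diameter, 100 mm long, bare grey nose (11 mm diameter, 14 mm long) on top; 70-105 g. Upright, lower 40 mm in one of 3 holes (24 mm wide, in a row 78 mm apart, any hole) of a fixed grey rack 60 x 225 x 50 mm high: lift straight up. Origin: underside's centre, 10 mm above the table; z up to the nose; y along the row at the start. Grip 80 to 95 mm above the origin.
- new_pen: New injector pen, to be left alone: the same white barrel but with a thick grey cap on top (26 mm diameter, 36 mm long), 122 mm tall in all, upright in another hole of the same rack. The third hole holds an aluminium penlight, 107 mm long with a flared 24 mm head. Origin: centre of its underside, z up.
- sharps_bin: Fixed sharps bin: red plastic box 140 (x) x 190 (y) mm with a flat white lid (152 x 202 mm), its top 185 mm above the table. In the middle of the lid is an opening 64 (x) x 70 (y) mm shut by a grey flap; a flat red disc lies beside it at +y. Empty inside, floor 5 mm above the table. Origin: centre of its underside, on the table, z up; the middle of the opening is 185 mm above it.
- flap (a joint): Grey flap 60 x 66 x 3 mm, nearly flush with the lid's top, hinged on the +x (bin frame) edge of the opening, where a thin pin shows; a black line marks its free edge. 0 rad: shut, level; grows as the free edge swings down into the bin, to 1.5 rad. A light spring shuts it: 0.3 N on its middle opens it. A pen let go with its lower end 40 mm or more below the lid falls in by its own weight.

How it is judged:
By the outcome, as a careful person would: the job done as asked, in the order asked, and still so for the second after the job is handed in, with the robot touching nothing.
It also fails if it takes over 45 s, if anything falls off the work surface, if the arm or the gripper's body presses on something with over 40 N, if the wrist force passes 120 N, or if a joint passes its speed limit or range.

### The arm

A 7-joint arm with a two-finger parallel gripper is mounted at the origin on the work surface. World frame = base frame: x ahead of the robot, y to its left, z up, the work surface at z = 0. Lengths are in m, angles in rad, forces in N, time in s.
With the tool pointing down it reaches from about 0.425 to 0.875 m from the base axis. Payload 8.4 kg.
Tool frame: the origin (TCP) lies at the very end of the fingers, on their centre line; the grasp point (between the pads) lies 19 mm behind it; z points along the fingers, y is the line along which they close (so a half turn about z gives the same grasp; the last joint's range is limited). The gripper opens to 87 mm and grips with 3 to 60 N. Pads are 19 mm wide; open, the fingers measure 117 mm over their backs; the gripper's body (75 mm by 190 mm) begins 51 mm behind the grasp point.
Start: joints at [-1.448, 0.333, 0.04, 1.465, -0.013, 1.343, -0.059], TCP at [0.143, 0.634, 0.223] pointing down, gripper open.
Joint ranges: [-2.58, 2.58], [-0.38, 2.09], [-1.3, 1.39], [0.25, 2.4], [-1.5, 4.64], [0.08, 2.09], [-2.65, 2.65]. Speed limits (rad/s): [2.22, 2.22, 2.79, 2.79, 3.14, 3.14, 3.14].

### API

Orientations are given as a unit quaternion [w, x, y, z].
In Python, from bench import sense, vision, close_job gives the robot as it stands.
- The arm moves only by the tool arm_command, never from a script. Its argument "plan" is a list of rows, each a list of 7 numbers: the finger opening in mm, from 0 to 87, then the shift along the tool's x, y, z as a fraction of full scale, then the turn, a rotation vector about the tool's x, y, z as a fraction of full scale. A call has 1 to 10 rows; each row is the pose to reach, as a shift and turn from the pose commanded when the call began, along the tool's axes at that moment; what a row does not reach only later rows make up. Full scale, the value 1, is 0.1 m for a shift and 90 degrees for a turn. A row lasts 1/10 s, in which the tool goes at most 50 mm and 8.59 degrees, less where a joint would pass 70% of its speed; a pose out of reach is approached as far as the arm can. A call with a number of a shift or a turn outside -1 to 1 is refused whole. A call with a gripper value outside its range is refused whole. The fingers move at their own pace and stop on an object; "force" is the grip in N (left out, the last holds). Time passes only in rows, so rows that repeat a pose let the fingers close. It gives the time, the measured TCP pose, the force, the opening and the grip force at its end, in the units of the state.
- sense(): the state, without advancing time (a new reading comes with each control period).
- vision.read_camera(name): name is "scene" or "top"; returns a dict with "frame" (420x560x3 uint8, red, green, blue), "z_map" (420x560 float32, m along the optical axis (not along the pixel's ray), 0 where there is no reading), "intrinsics" (3x3 intrinsics, pixels), "R" (3x3) and "t" (3): a world point X has camera coordinates R X + t. Camera axes: x right, y down, z forward; pixel columns grow to the right and rows downward; lengths in m; the calibration is good to about 2 mm. A picture is of the moment at which its call begins.
- close_job(): hands the job in; it is judged then, once.
The state is a dict: "clock": time; "q": joint angles; "joint_vel": joint speeds; "tau": joint torques, N m; "tool_pos": TCP position; "tool_rot": TCP orientation; "wrist_force": force on the tool from outside, world axes, zero at the start; "wrist_torque": the same for the moment, N m; "finger_gap": finger opening in m; "finger_force": force on a finger pad.
Only numpy, scipy, OpenCV 4.12 (cv2) and the standard library are available. Lean on these libraries where they do the work, as an engineer would, in place of code of your own. Each camera call takes 0.05 s, during which the arm holds its last target. There are 200 camera calls.

## Working session

There is one attempt and no reset: what is moved stays moved. The work goes in short steps, Python scripts to look and compute and a tool call to move; the robot and the scene stay as the last step left them, time stands still between calls to the robot, and variables do not carry over. Pictures are saved under pics/ and viewed, at most 10 in all, crops included, and the job is handed in when it is done.

Besides the shell and the picture viewer there is one more tool, called after ">>>" as name(argument=value, ...), one argument or row to a line, values as JSON. arm_command: Moves the arm, as the interface text tells. Its arguments: {"type":"object","properties":{"plan":{"type":"array"},"force":{"type":"number"}},"required":["plan"]}

```bash
mkdir -p pics; ls; python3 - <<'E'
from bench import sense, vision
import cv2,numpy as np
s=sense();print(s)
for n in("scene","top"):
    c=vision.read_camera(n);cv2.imwrite(f"pics/{n}0.png",c["frame"][:,:,::-1]);np.savez(f"{n}0.npz",**c)
    print(n,c["intrinsics"],c["R"],c["t"])
E
```

```text
pics
{'clock': 0.0, 'q': array([-1.44817493,  0.33390901,  0.03987381,  1.46629734, -0.01339951,
        1.34332858, -0.05849993]), 'joint_vel': array([ 6.24110664e-05, -7.25710346e-04,  1.66605691e-04, -8.92235969e-04,
       -6.91525032e-04, -1.04684445e-03, -4.08547181e-04]), 'tau': array([-5.07834193e-04, -6.56360435e+01,  1.33509647e+00, -4.03810000e+01,
       -5.96768525e-02,  4.44992271e-02,  1.69846812e-04]), 'tool_pos': array([0.14292645, 0.63358529, 0.22164776]), 'tool_rot': array([-3.59950630e-05,  1.10692055e-01,  9.93854399e-01, -8.37380929e-04]), 'wrist_force': array([ 0.45852915, -0.16465029,  0.43019807]), 'wrist_torque': array([0.00850137, 0.00862903, 0.02181884]), 'finger_force': 0.0, 'finger_gap': 0.08673469504521535}
scene [[465.2830645    0.         280.13158534]
 [  0.         465.2830645  213.3643737 ]
 [  0.           0.           1.        ]] [[-0.7450789   0.66687018  0.01189935]
 [ 0.42145444  0.48455922 -0.7665367 ]
 [-0.51694641 -0.5661153  -0.64209025]] [ 0.41189862 -0.1144897   1.44918208]
top [[407.53683658   0.         276.69569549]
 [  0.         407.53683658 216.15742364]
 [  0.           0.           1.        ]] [[-0.02864228 -0.99903411 -0.03332361]
 [-0.99179358  0.03255861 -0.12363427]
 [ 0.12459982  0.02950898 -0.99176817]] [0.03151593 0.555893   0.91358205]
```

View pics/scene0.png

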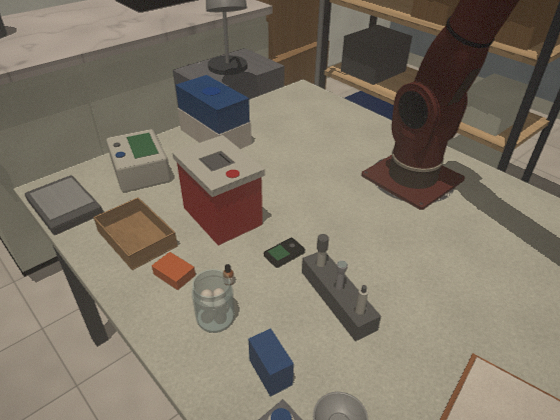

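View pics/top0.png

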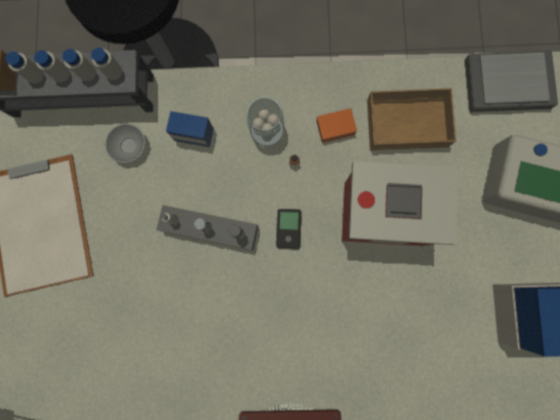

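The scene view shows the rack at (340,295), with items at (322,247), (341,272) and (362,297), and the bin lid at (220,165). In the top view the rack items are at (168,218), (200,225) and (237,233), the opening is at (404,199) and the red disc at (366,200). I'll zoom in on the rack.

```bash
cat > h.py <<'E'
import numpy as np
def load(n): return np.load(n)
def ray(c,u,v,z):
    K,R,t=c["intrinsics"],c["R"],c["t"]
    d=R.T@np.linalg.solve(K,[u,v,1.]);o=-R.T@t
    return o+d*(z-o[2])/d[2]
def pt(c,u,v):
    K,R,t=c["intrinsics"],c["R"],c["t"]
    return R.T@(np.linalg.solve(K,[u,v,1.])*c["z_map"][int(round(v)),int(round(u))]-t)
def proj(c,X):
    p=c["intrinsics"]@(c["R"]@np.array(X)+c["t"]);return p[:2]/p[2]
E
python3 - <<'E'
import cv2,numpy as np
a=cv2.imread("pics/scene0.png")[225:345,290:390];b=cv2.imread("pics/top0.png")[195:265,150:270]
a=cv2.resize(a,None,fx=4,fy=4,interpolation=2);b=cv2.resize(b,(400,233),interpolation=2)
o=np.zeros((480,800,3),np.uint8);o[:,:400]=a;o[:233,400:]=b
c=cv2.resize(cv2.imread("pics/top0.png")[155:250,335:465],(338,247),interpolation=2);o[233:,400:738]=c
cv2.imwrite("pics/crop.png",o)
from h import *
s,t=load("scene0.npz"),load("top0.npz")
for p in [(168,218),(200,225),(237,233),(404,199),(366,200),(390,240)]: print(p,pt(t,*p).round(3))
for p in [(362,290),(362,300),(341,267),(322,241),(233,173)]: print(p,pt(s,*p).round(3))
E
```

```text
(168, 218) [0.551 0.247 0.109]
(200, 225) [0.533 0.176 0.116]
(237, 233) [0.512 0.095 0.133]
(404, 199) [ 0.563 -0.239  0.185]
(366, 200) [ 0.564 -0.165  0.187]
(390, 240) [ 0.484 -0.207  0.185]
(362, 290) [0.556 0.252 0.112]
(362, 300) [0.559 0.258 0.089]
(341, 267) [0.543 0.181 0.115]
(322, 241) [0.526 0.107 0.128]
(233, 173) [ 0.563 -0.164  0.185]
```

View pics/crop.png

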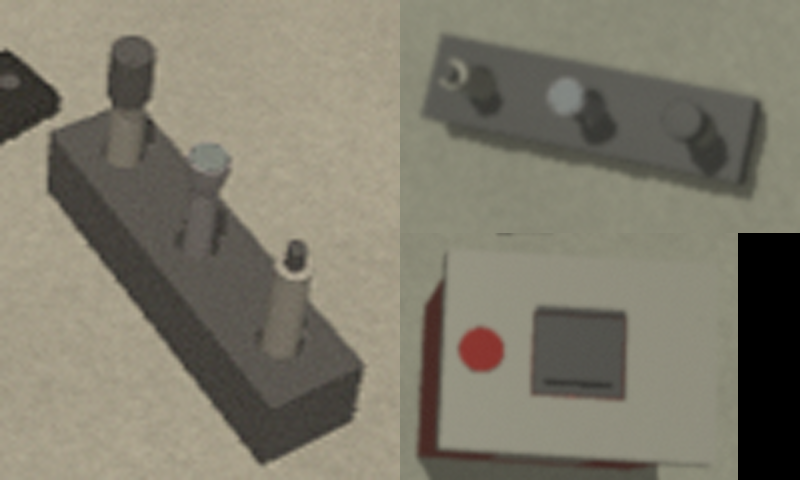

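```bash
python3 - <<'E'
from h import *
import cv2
s,t=load("scene0.npz"),load("top0.npz")
print("scene nose",ray(s,364.2,285.5,.124),"barrel top",ray(s,363,292.5,.11))
print("top nose",ray(t,166.5,217,.124),ray(t,166.5,217.5,.11))
# white-barrel pixels height-filtered cloud, both views
for c,n in((s,"s"),(t,"t")):
    K,R,T=c["intrinsics"],c["R"],c["t"];v,u=np.mgrid[:420,:560]
    P=np.stack([u,v,np.ones_like(u)],-1)@np.linalg.inv(K).T*c["z_map"][...,None]
    X=(P-T)@R
    near=(abs(X[...,0]-.552)<.04)&(abs(X[...,1]-.25)<.04)
    for lo,hi in((.06,.085),(.085,.107),(.107,.130)):
        m=near&(X[...,2]>lo)&(X[...,2]<hi)
        if m.any(): print(n,lo,m.sum(),X[m].mean(0).round(4),X[m].min(0).round(4),X[m].max(0).round(4))
    m=near&(X[...,2]>.046)&(X[...,2]<.054); print("racktop",X[m][:,2].mean())
# bin: flap dark quad in top view, red disc
f=t["frame"].astype(int);g=np.zeros((420,560),np.uint8)
g[175:225,375:435]=(f[175:225,375:435].sum(2)<270)
n,l,st,ce=cv2.connectedComponentsWithStats(g);i=1+st[1:,4].argmax();print(st[i],ce[i])
r=cv2.minAreaRect(np.argwhere(l==i)[:,::-1].astype(np.float32));print(r)
B=cv2.boxPoints(r);print([ray(t,*p,.185).round(4) for p in B],ray(t,*r[0],.185).round(4))
red=((f[...,0]>120)&(f[...,1]<70)).astype(np.uint8);n,l,st,ce=cv2.connectedComponentsWithStats(red);i=[k for k in range(1,n) if abs(ce[k]-[366,200]).max()<4][0]
print("disc",st[i],ray(t,*ce[i],.186))
fs=s["frame"].astype(int);red=((fs[...,0]>120)&(fs[...,1]<70)).astype(np.uint8)
n,l,st,ce=cv2.connectedComponentsWithStats(red);k=[k for k in range(1,n) if abs(ce[k]-[233,173]).max()<5];print("disc scene",[ray(s,*ce[j],.186) for j in k])
E
```

```text
scene nose [0.55278842 0.25264081 0.124     ] barrel top [0.5582191  0.25640213 0.11      ]
top nose [0.55130912 0.2461436  0.124     ] [0.55207545 0.2504065  0.11      ]
s 0.06 76 [0.5588 0.2573 0.0719] [0.5444 0.2468 0.0606] [0.5643 0.2639 0.0843]
s 0.085 74 [0.559  0.2567 0.0968] [0.5457 0.2443 0.0853] [0.5652 0.2638 0.1069]
s 0.107 62 [0.5555 0.2553 0.1143] [0.5466 0.2457 0.107 ] [0.5614 0.2622 0.1244]
racktop 0.04815347274218387
t 0.06 29 [0.5493 0.2473 0.073 ] [0.5424 0.2432 0.061 ] [0.5597 0.2583 0.0834]
t 0.085 29 [0.5503 0.2463 0.0963] [0.5431 0.2428 0.085 ] [0.5604 0.2536 0.1069]
t 0.107 66 [0.5522 0.2514 0.1156] [0.5444 0.2444 0.1073] [0.5622 0.2627 0.1287]
racktop 0.05017961814956249
[ 386  184   36   35 1174] [403.65672913 200.72061329]
((403.5466003417969, 200.7086181640625), (35.70298767089844, 33.29539108276367), 3.3664608001708984)
[array([ 0.5306, -0.1996,  0.185 ]), array([ 0.596 , -0.2074,  0.185 ]), array([ 0.5894, -0.2761,  0.185 ]), array([ 0.5243, -0.2676,  0.185 ])] [ 0.5599 -0.2377  0.185 ]
disc [358 192  16  16 189] [ 0.564866   -0.16486055  0.186     ]
disc scene [array([ 0.56593677, -0.1626805 ,  0.186     ])]
```

>>> arm_command(
  plan=[
    [50,-0.25,-0.15,0,0,0,0],
    [50,-0.5,-0.3,0,0,0,0],
    [50,-0.75,-0.45,0,0,0,0],
    [50,-0.97,-0.57,0,0,0,0],
  ],
)

```text
clock: 0.5
tool_pos: [0.2262, 0.5557, 0.2222]
tool_rot: [0.0, 0.111, 0.994, -0.0]
wrist_force: [0.4, 0.2, -0.5]
finger_gap: 0.0627
finger_force: 0.0
```

>>> arm_command(
  plan=[
    [50,-0.25,-0.15,0,0,0,0],
    [50,-0.5,-0.3,0,0,0,0],
    [50,-0.75,-0.45,0,0,0,0],
    [50,-0.97,-0.57,0,0,0,0],
  ],
)

```text
clock: 0.9
tool_pos: [0.3082, 0.4787, 0.2223]
tool_rot: [-0.0, 0.111, 0.994, -0.0]
wrist_force: [-0.6, 0.0, 0.3]
finger_gap: 0.0504
finger_force: 0.0
```

>>> arm_command(
  plan=[
    [50,-0.25,-0.15,0,0,0,0],
    [50,-0.5,-0.3,0,0,0,0],
    [50,-0.75,-0.45,0,0,0,0],
    [50,-0.97,-0.57,0,0,0,0],
  ],
)

```text
clock: 1.3
tool_pos: [0.3902, 0.4017, 0.2223]
tool_rot: [-0.0, 0.111, 0.994, -0.0]
wrist_force: [1.0, 0.6, -0.4]
finger_gap: 0.0499
finger_force: 0.0
```

>>> arm_command(
  plan=[
    [50,-0.25,-0.15,0,0,0,0],
    [50,-0.5,-0.3,0,0,0,0],
    [50,-0.75,-0.45,0,0,0,0],
    [50,-0.97,-0.57,0,0,0,0],
    [50,-0.97,-0.57,0,0,0,0],
    [50,-0.97,-0.57,0,0,0,0],
  ],
)

```text
clock: 1.9
tool_pos: [0.4712, 0.326, 0.2222]
tool_rot: [-0.0, 0.111, 0.994, -0.0]
wrist_force: [0.2, 1.3, -0.1]
finger_gap: 0.05
finger_force: 0.0
```

>>> arm_command(
  plan=[
    [50,-0.25,-0.14,0,0,0,0],
    [50,-0.5,-0.28,0,0,0,0],
    [50,-0.75,-0.42,0,0,0,0],
    [50,-0.96,-0.55,0.2,0,0,0],
    [50,-0.96,-0.55,0.6,0,0,0],
    [50,-0.96,-0.55,0.6,0,0,0],
  ],
)

```text
clock: 2.5
tool_pos: [0.5496, 0.2511, 0.1576]
tool_rot: [-0.003, 0.11, 0.994, -0.002]
wrist_force: [-1.2, 0.5, -0.4]
finger_gap: 0.0501
finger_force: 0.0
```

```bash
python3 - <<'E'
from bench import sense, vision
import cv2,numpy as np
print(sense()["tool_pos"])
a=vision.read_camera("scene")["frame"][200:340,290:430,::-1];b=vision.read_camera("top")["frame"][160:260,120:260,::-1]
o=np.zeros((420,800,3),np.uint8);o[:,:420]=cv2.resize(a,(420,420));o[:271,420:]=cv2.resize(b,(380,271));cv2.imwrite("pics/g1.png",o)
E
```

```text
[0.5495739  0.25107557 0.1575921 ]
```

View pics/g1.png

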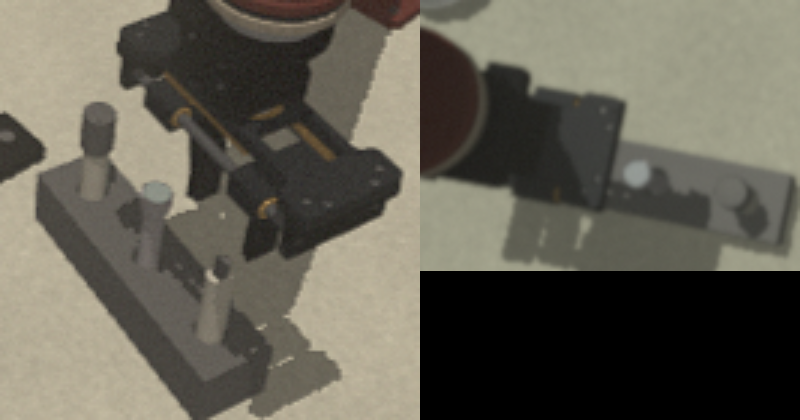

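The scene crop shows the fingers straddling the row direction above the used pen at (215,265), with the neighbours clear. I'll descend and grip.

>>> arm_command(
  force=20,
  plan=[
    [50,0,0,0,0,0,0],
    [50,0,0,0.25,0,0,0],
    [50,0,0,0.5,0,0,0],
    [50,0,0,0.7,0,0,0],
    [50,0,0,0.83,0,0,0],
    [50,0,0,0.83,0,0,0],
    [50,0,0,0.83,0,0,0],
  ],
)

```text
clock: 3.3
tool_pos: [0.5534, 0.2521, 0.0809]
tool_rot: [0.001, 0.11, 0.994, 0.0]
wrist_force: [-0.5, 0.3, 0.4]
finger_gap: 0.05
finger_force: 0.0
```

>>> arm_command(
  force=20,
  plan=[
    [10,0,0,0.01,0,0,0],
    [10,0,0,0.01,0,0,0],
    [10,0,0,0.01,0,0,0],
    [10,0,0,0.01,0,0,0],
    [10,0,0,0.01,0,0,0],
    [10,0,0,0.01,0,0,0],
    [10,0,0,0.01,0,0,0],
  ],
)

```text
clock: 4.0
tool_pos: [0.553, 0.2515, 0.0787]
tool_rot: [0.0, 0.111, 0.994, 0.0]
wrist_force: [-0.1, 0.3, 1.2]
finger_gap: 0.0197
finger_force: 19.9
```

>>> arm_command(
  plan=[
    [10,0,0,-0.15,0,0,0],
    [10,0,0,-0.35,0,0,0],
    [10,0,0,-0.55,0,0,0],
    [10,0,0,-0.75,0,0,0],
    [10,0,0,-0.95,0,0,0],
    [10,0,0,-1,0,0,0],
  ],
)

```text
clock: 4.6
tool_pos: [0.554, 0.2519, 0.1818]
tool_rot: [0.002, 0.111, 0.994, 0.001]
wrist_force: [-0.0, 0.6, -0.0]
finger_gap: 0.0193
finger_force: 19.9
```

>>> arm_command(
  plan=[
    [10,0,0,-0.25,0,0,0],
    [10,0,0,-0.55,0,0,0],
    [10,0,0,-0.85,0,0,0],
    [10,0,0,-1,0,0,0],
    [10,0,0,-1,0,0,0],
  ],
)

```text
clock: 5.1
tool_pos: [0.5537, 0.2517, 0.2803]
tool_rot: [0.001, 0.111, 0.994, 0.001]
wrist_force: [0.2, -0.6, -1.3]
finger_gap: 0.0197
finger_force: 19.9
```

```bash
python3 - <<'E'
from bench import sense, vision
import cv2,numpy as np
s=sense();print(s["tool_pos"],s["finger_gap"],s["wrist_force"],s["q"])
c=vision.read_camera("scene");np.savez("scene1.npz",**c)
cv2.imwrite("pics/g2.png",cv2.resize(c["frame"][120:340,270:490,::-1],(590,590)))
E
```

```text
[0.55367355 0.25173941 0.28028758] 0.019717087136926124 [ 0.17121706 -0.57347548 -1.28523563] [-0.82212542  0.22712038  0.39083374  1.50343848 -0.08716888  1.4250998
  0.92089135]
```

View pics/g2.png

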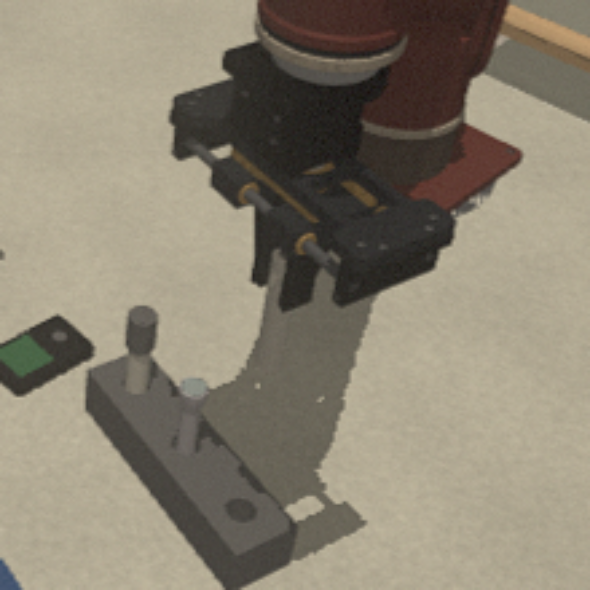

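>>> arm_command(
  plan=[
    [10,-0.04,-0.18,-0.2,0,0,0],
    [10,-0.08,-0.38,-0.2,0,0,0],
    [10,-0.13,-0.58,-0.2,0,0,0],
    [10,-0.17,-0.78,-0.2,0,0,0],
    [10,-0.21,-0.955,-0.2,0,0,0],
  ],
)

```text
clock: 5.65
tool_pos: [0.552, 0.1511, 0.2976]
tool_rot: [-0.001, 0.111, 0.994, -0.0]
wrist_force: [-0.3, -0.4, 0.0]
finger_gap: 0.0196
finger_force: 19.9
```

>>> arm_command(
  plan=[
    [10,-0.04,-0.2,0,0,0,0],
    [10,-0.08,-0.4,0,0,0,0],
    [10,-0.13,-0.6,0,0,0,0],
    [10,-0.17,-0.8,0,0,0,0],
    [10,-0.21,-0.955,0,0,0,0],
  ],
)

```text
clock: 6.15
tool_pos: [0.5515, 0.0536, 0.2982]
tool_rot: [-0.0, 0.111, 0.994, -0.0]
wrist_force: [0.0, -0.6, -0.2]
finger_gap: 0.0195
finger_force: 19.9
```

>>> arm_command(
  plan=[
    [10,-0.04,-0.2,0,0,0,0],
    [10,-0.08,-0.4,0,0,0,0],
    [10,-0.13,-0.6,0,0,0,0],
    [10,-0.17,-0.8,0,0,0,0],
    [10,-0.21,-0.955,0,0,0,0],
  ],
)

```text
clock: 6.65
tool_pos: [0.5509, -0.0438, 0.2983]
tool_rot: [-0.0, 0.111, 0.994, -0.0]
wrist_force: [-0.2, 1.2, -0.2]
finger_gap: 0.0193
finger_force: 19.9
```

>>> arm_command(
  plan=[
    [10,-0.04,-0.2,0,0,0,0],
    [10,-0.08,-0.4,0,0,0,0],
    [10,-0.13,-0.6,0,0,0,0],
    [10,-0.17,-0.8,0,0,0,0],
    [10,-0.21,-0.955,0,0,0,0],
    [10,-0.21,-0.955,0,0,0,0],
  ],
)

```text
clock: 7.25
tool_pos: [0.55, -0.1427, 0.2984]
tool_rot: [-0.0, 0.113, 0.994, -0.0]
wrist_force: [0.5, -0.1, -0.6]
finger_gap: 0.0194
finger_force: 19.9
```

>>> arm_command(
  plan=[
    [10,-0.05,-0.22,0,0,0,0],
    [10,-0.1,-0.44,0,0,0,0],
    [10,-0.15,-0.66,0,0,0,0],
    [10,-0.2,-0.82,0,0,0,0],
    [10,-0.22,-0.92,0,0,0,0],
    [10,-0.22,-0.92,0,0,0,0],
    [10,-0.22,-0.92,0,0,0,0],
  ],
)

```text
clock: 7.95
tool_pos: [0.5522, -0.2332, 0.2984]
tool_rot: [-0.0, 0.11, 0.994, 0.0]
wrist_force: [-0.4, 0.1, 0.0]
finger_gap: 0.0197
finger_force: 19.9
```

```bash
python3 - <<'E'
from bench import sense, vision
from h import *
import cv2
s=sense();print(s["tool_pos"],s["finger_gap"],s["q"].round(2))
c=dict(vision.read_camera("scene"))
tp=s["tool_pos"]
for d in (0,-.03,-.069): print(d,proj(c,tp+[0,0,d]).round(1))
print("opening",proj(c,[.56,-.238,.185]))
cv2.imwrite("pics/g3.png",cv2.resize(c["frame"][60:260,120:320,::-1],(600,600)))
K,R,T=c["intrinsics"],c["R"],c["t"];v,u=np.mgrid[:420,:560]
X=(np.stack([u,v,np.ones_like(u)],-1)@np.linalg.inv(K).T*c["z_map"][...,None]-T)@R
for lo,hi in((.225,.245),(.245,.27),(.27,.292)):
    m=(abs(X[...,:2]-tp[:2]).max(-1)<.04)&(X[...,2]>lo)&(X[...,2]<hi)
    if m.any():print(lo,m.sum(),X[m].mean(0).round(4),X[m].min(0).round(4),X[m].max(0).round(4))
E
```

```text
[ 0.55216187 -0.23316391  0.29835286] 0.019655399378792626 [-0.27  0.23  0.72  1.5  -0.16  1.46  1.81]
0 [216.3 119.2]
-0.03 [217.3 130.3]
-0.069 [218.4 144.3]
opening [216.07257498 159.69419704]
0.225 43 [ 0.556  -0.2259  0.2366] [ 0.5467 -0.2366  0.2282] [ 0.5628 -0.2198  0.2447]
0.245 78 [ 0.5553 -0.2261  0.2571] [ 0.5437 -0.2361  0.2453] [ 0.5625 -0.2203  0.2698]
0.27 69 [ 0.5552 -0.2265  0.2803] [ 0.5416 -0.2378  0.2702] [ 0.5637 -0.221   0.2912]
```

View pics/g3.png

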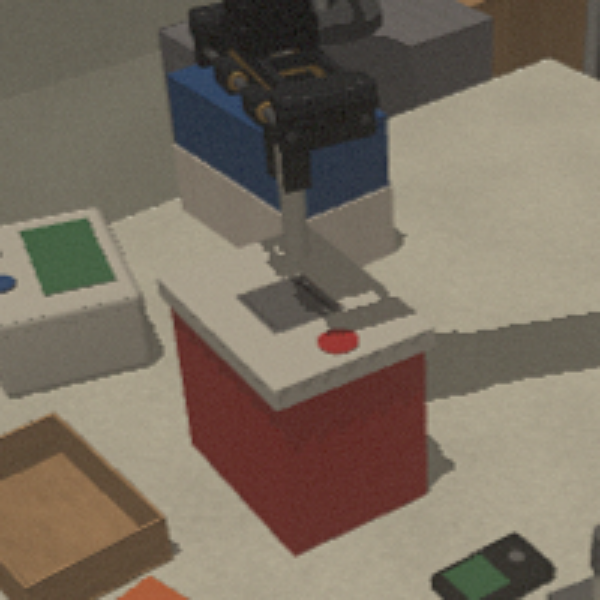

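The picture shows the pen held upright, its lower end at about (297,270), just above the flap at (285,305). The measured axis is (0.550, -0.232), inside the opening and toward the free edge. I'll push it down through the flap, shifting 4 mm in y.

>>> arm_command(
  plan=[
    [10,-0.01,-0.04,0.12,0,0,0],
    [10,-0.01,-0.04,0.24,0,0,0],
    [10,-0.01,-0.04,0.36,0,0,0],
    [10,-0.01,-0.04,0.48,0,0,0],
    [10,-0.01,-0.04,0.6,0,0,0],
    [10,-0.01,-0.04,0.72,0,0,0],
    [10,-0.01,-0.04,0.84,0,0,0],
    [10,-0.01,-0.04,0.97,0,0,0],
    [10,-0.01,-0.04,0.97,0,0,0],
    [10,-0.01,-0.04,0.97,0,0,0],
  ],
)

```text
clock: 9.0
tool_pos: [0.5519, -0.2384, 0.2014]
tool_rot: [-0.0, 0.111, 0.994, -0.0]
wrist_force: [0.1, 1.0, 0.1]
finger_gap: 0.0197
finger_force: 19.9
```

```bash
python3 - <<'E'
from bench import sense, vision
import cv2
s=sense();print(s["tool_pos"],s["finger_gap"],s["wrist_force"])
c=vision.read_camera("scene")
cv2.imwrite("pics/g4.png",cv2.resize(c["frame"][90:240,140:290,::-1],(600,600)))
E
```

```text
[ 0.55193724 -0.23835225  0.20136762] 0.019739651177313636 [0.10602737 0.98814656 0.06030373]
```

View pics/g4.png

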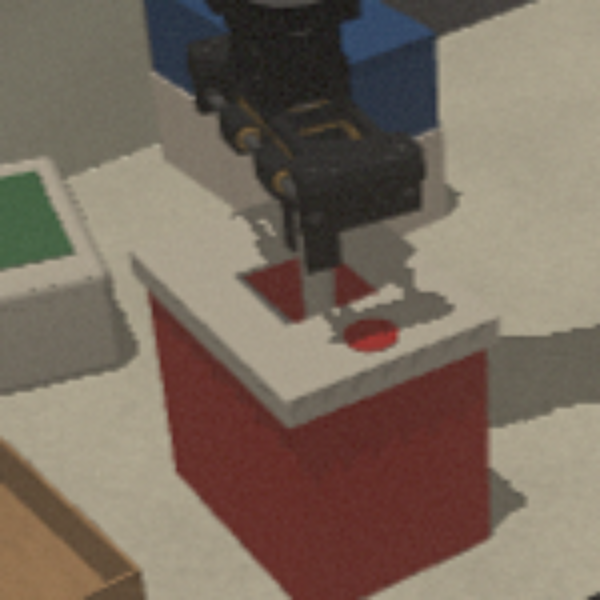

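The flap has swung down, and red shows inside at (350,285). The pen is about 54 mm through and the fingers are clear of the lid, so I'll release.

>>> arm_command(
  plan=[
    [60,0,0,0,0,0,0],
    [60,0,0,0,0,0,0],
    [60,0,0,0,0,0,0],
    [60,0,0,0,0,0,0],
    [60,0,0,0,0,0,0],
    [60,0,0,0,0,0,0],
    [60,0,0,0,0,0,0],
    [60,0,0,0,0,0,0],
  ],
)

```text
clock: 9.85
tool_pos: [0.5521, -0.2383, 0.2015]
tool_rot: [-0.0, 0.111, 0.994, -0.0]
wrist_force: [0.4, -0.3, 0.3]
finger_gap: 0.0592
finger_force: 0.0
```

>>> arm_command(
  plan=[
    [60,0,0,-0.1,0,0,0],
    [60,0,0,-0.3,0,0,0],
    [60,0,0,-0.5,0,0,0],
    [60,0,0,-0.7,0,0,0],
    [60,0,0,-0.9,0,0,0],
    [60,0,0,-1,0,0,0],
    [60,0,0,-1,0,0,0],
    [60,0,0,-1,0,0,0],
  ],
)

```text
clock: 10.65
tool_pos: [0.5519, -0.2382, 0.301]
tool_rot: [-0.0, 0.111, 0.994, 0.0]
wrist_force: [-0.2, 0.3, -0.1]
finger_gap: 0.0603
finger_force: 0.0
```

```bash
python3 - <<'E'
from bench import sense, vision
import cv2
s=sense();print(s["tool_pos"],s["finger_gap"],s["wrist_force"],s["clock"])
c=vision.read_camera("scene")
cv2.imwrite("pics/g5.png",cv2.resize(c["frame"][60:310,130:390,::-1],(624,600)))
E
```

```text
[ 0.55194308 -0.238226    0.30103931] 0.06032514002373201 [-0.24513685  0.32402163 -0.05522562] 10.65
```

View pics/g5.png

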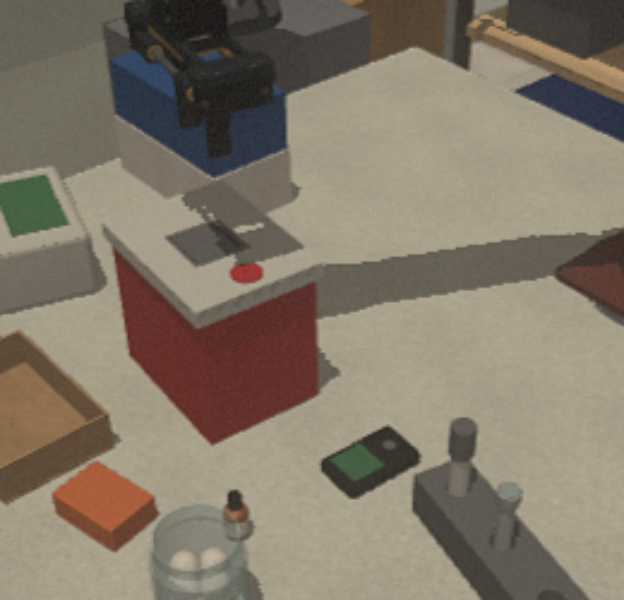

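The flap is shut at (208,242), the pen is gone inside, the new pen still stands at (460,455), and the gripper is clear.

```bash
python3 -c "
from bench import close_job
print(close_job())"
```

```text
the job is handed in; nothing more can be done
None
```

I pushed the used pen, still held, about 54 mm down through the flap and let go. It fell inside, the flap shut behind it, the capped new pen is still standing in the rack, and I handed the job in at about 11 s.

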